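# Hang the brush caddy on the radiator airer and take the shoe brush ready over the clog

## Task

Get ready to brush the rubber clog: pick up the white brush caddy with the shoe brush in it, hook it by its two wire hooks over the upper bar of the airer rail near the middle of the bar, slide it along the bar until it is up against the rubber stop ring, and let go of it. Then draw the brush up out of the caddy's pocket, turn it level with the bristles facing straight down, and finish while still holding it there, still, raised about a hand's breadth (80 to 100 mm) above the toe of the clog. Leave the caddy hanging against the ring, and do not touch the clog with the brush or shift it, nor anything else on the glass shelf.

Things in the scene. Friction and masses are not known exactly. Their poses are not given: they have to be found in the camera images.
- caddy: White steel hang-on brush caddy, 0.4 kg, loose on the shelf, brush in it, on the other side from the clog. Origin: centre of its underside; -x its front, y its width, z up. Back plate 124 mm wide, x 28 to 32, up to z 135. On the plate's top a wooden grip 14 (x) by 30 (y), z 172 to 217 mm. Two rubber feet on the plate's back, z 56, reach to x 37 and lean on the lower bar when it hangs.
- caddy_grip (a point): Grasp point in the caddy's wooden grip: 20 mm below its top, caddy frame x 31, y 0, z 197 mm. Pinch the 30 mm width (close along y) from straight above. Axes as the caddy's.
- caddy_hang (a point): Where the bar's axis lies when the caddy hangs: midway between its two hooks, caddy frame x 45, y 0, z 156 mm. Hooks: 6 mm wire J hooks at y +56 and -56 behind the plate, inside radius 12, top at z 168, open lip behind ending at x 66, z 122. This point must come 45 mm above the bar's axis for the lips to pass over the bar. Axes as the caddy's.
- caddy_pocket (a point): Middle of the floor of the caddy's open-topped pocket, in front of the plate: inside 54 (x) by 58 (y) mm, walls 3 mm, rim 56 mm above this point. Caddy frame x -9, y 0, z 4 mm.
- rail: Fixed steel airer rail on two posts. Origin: on the shelf under the bars' middle; y along the bars, +x away from the robot. Two bars, 12 mm thick, 560 long, axes 190 and 90 mm above the shelf. Posts 20 mm thick, 202 high, at y +280 and -280. The caddy hangs on the robot's side, axes turned as the rail's, hooks over the upper bar, its underside 34 mm above the shelf.
- rail_mid (a point): Middle of the upper bar, on its axis. Axes as the rail's.
- ring: Fixed black rubber stop ring round the upper bar, 25 mm across, 12 mm wide along the bar. Origin: its centre, on the bar's axis. It sits 170 to 210 mm left or right of the bar's middle. With the caddy's nearer hook against it, caddy_hang is 65 mm from this point. Sliding the caddy along takes about 3 to 6 N.
- keycover: Bystander: black hard silicone key cover, 36 x 66 x 16 mm, on an S-hook fixed to the upper bar 170 to 210 mm from its middle, on the other side from the ring; reaches 129 mm below the bar's axis. Origin: on the bar's axis.
- brush: Wooden shoe brush, no handle, 0.15 kg, 150 mm long, 50 wide, 46 thick, standing on end in the caddy's pocket with 4 mm play, 94 mm of it above the rim. Origin: centre of its lower end; z along its length (up in the pocket), +x the way the bristles point (to the caddy's plate), y its width. Wooden back 50 wide, x -23 to -1; dark bristle block 46 wide, x -1 to 23 mm.
- brush_grip (a point): Grasp point of the brush, fingers on the two sides of its wooden back (50 mm apart, closing along y): brush frame x -12, y 0, z 95 mm. The tool can come in from the robot's side, pointing 45 degrees down, clear of the caddy. Axes as the brush's.
- brush_mid (a point): Middle of the brush (brush frame x 0, y 0, z 75 mm); the bristle tips lie 23 mm from it along +x. Axes as the brush's.
- clog: Black rubber clog, 264 mm long, 92 wide, 90 high, 0.4 kg, loose on its sole, lying across the robot's view with its toe to the robot's left. Origin: centre of its sole; +x towards the toe.
- clog_toe (a point): Top of the clog's toe: 80 mm from the clog's origin towards the toe and 83 mm above the shelf.
- polish_tin: Bystander: flat round polish tin, 70 mm across, 22 high, between caddy and clog. Origin: centre of its underside.
- cream_jar: Bystander: round shoe cream jar, 52 mm across, 52 high, behind the rail. Origin: centre of its underside.
- umbrella: Bystander: folded umbrella with a bent silver aluminium handle, 320 mm long, 44 high, lying behind the rail. Origin: under its middle.
- kit_box: Bystander: grey plastic shoe cleaning kit box with a sliding door in its top, 120 x 210 x 90 mm, on the left beside the rail. Origin: centre of its underside.
- bootjack: Bystander: wooden bootjack, 280 mm long, 110 wide, 60 high, lying behind the rail on the right. Origin: under its middle.
- shoehorn: Bystander: flat steel shoehorn, 180 mm long, 40 wide, 5 thick, lying on the right beside the rail. Origin: under its middle.

How it is judged:
By the outcome, as a careful person would: the job done as asked, in the order asked, and still so for the second after the job is handed in, while the arm keeps its last pose, push and grip.
It also fails if it takes over 64 s, if anything falls off the work surface, if the arm or the gripper's body presses on something with over 40 N, if the wrist force passes 120 N, or if a joint passes its speed limit or range.

## Robot

A 7-joint arm with a two-finger parallel gripper is mounted at the origin on the work surface. World frame = base frame: x ahead of the robot, y to its left, z up, the work surface at z = 0. Lengths are in mm, angles in rad, forces in N, time in s.
With the tool pointing down it reaches from about 400 to 850 mm from the base axis. Payload 4.5 kg.
Tool frame: the origin (TCP) lies midway between the tips of the shut fingers; the grasp point (between the pads) lies 19 mm behind it; z points along the fingers, x is the direction in which the jaws open and shut, and the axes are right-handed (so a half turn about z gives the same grasp; the last joint's range is limited). The gripper opens to 85 mm and grips with 20 to 120 N. Pads are 22 mm wide; open, the fingers measure 114 mm over their backs; the gripper's body (76 mm by 85 mm) begins 54 mm behind the grasp point. The pads swing forward as they close: fully open they stand 13 mm farther back than shut.
Start: joints at [-1.091, 0.689, -0.195, 1.565, 0.157, 0.902, -0.215], TCP at [269.472, 563.949, 231.317] pointing down, gripper open.
Joint ranges: [-3.01, 3.01], [-0.46, 2.08], [-1.47, 1.51], [0.13, 2.56], [-1, 4.14], [0.04, 2.09], [-2.66, 2.66]. Speed limits (rad/s): [2.57, 2.57, 3.14, 3.14, 3.14, 3.14, 3.14].

## Interface

Orientations are given as a unit quaternion [x, y, z, w].
In Python, from rig import move_to, movel, move_j, grip, sleep, ik, camera, camera_params, Unreachable, finish_job, outline_of, read_t, read_qpos, read_joint_vel, read_effort, read_ee_pos, read_ee_rot, read_wrist_force, read_torque, read_opening gives the robot as it stands. The module is installed in compiled form; this text tells all that it offers. Calls block until the motion is done:
- move_to(position, orientation): joint-space move of the TCP to a pose.
- movel(position, feed=150, orientation=None): straight line of the TCP; orientation=None keeps the orientation; feed is the mean speed in mm/s.
- move_j(angles): joint-space move.
- grip(opening): finger opening in mm; the grip force is fixed at half the most; returns when the fingers have stopped.
- sleep(seconds).
- ik(position, orientation): joint angles nearest the present ones, or None.
- camera(name): name is "scene" or "side" or "wrist"; returns the picture (480x640x3 uint8, red, green, blue); there is no depth.
- camera_params(name): a dict with "fx", "fy", "cx", "cy" (pixels), "rvec" (rotation vector, rad) and "tvec" (3), from world to camera coordinates, as OpenCV has them. Camera axes: x right, y down, z forward; pixel columns grow to the right and rows downward; lengths in mm; the calibration is good to about 2 mm. A picture is of the moment at which its call begins: read the wrist's pose just before it. camera_params takes no time and is no camera call; for the wrist camera it gives the pose at the moment of the call.
A pose or a line that the arm cannot do raises Unreachable and nothing moves.
- finish_job(): hands the job in, once; it reports no verdict.
Trained networks look in the newest picture that a camera, given by its name, has taken for a name from the list of things; names that differ only in an ending like _2 or _b are one class to them, and where a whole thing is asked for, a point or a joint stands for the part that bears it (a point fixed in the world has none). Each returns a list of dicts, best first, with "confidence" (0 to 1); they miss things now and then, are a little off and sometimes report something else, mostly with a low value. They report only what shows in the picture. A call takes as long as a camera call.
- outline_of(camera, label): "mask" (480x640 bool, what is visible of it) and "rect" ([left, top, right, bottom] in pixels, round what is visible of it).
Readings, each from a call of its own:
- read_t(): time.
- read_qpos(): joint angles.
- read_joint_vel(): joint speeds.
- read_effort(): joint torques, N m.
- read_ee_pos(): TCP position.
- read_ee_rot(): TCP orientation.
- read_wrist_force(): force on the tool from outside, world axes, zero at the start.
- read_torque(): the same for the moment, N m.
- read_opening(): finger opening in mm.
Only numpy, scipy, OpenCV 4.12 (cv2) and the standard library are available. Lean on these libraries where they do the work, as an engineer would, in place of code of your own. Each camera call takes 0.05 s, during which the arm holds its last target. There are 200 camera calls.

## Working session

There is one attempt and no reset: what is moved stays moved. The work goes in short steps, each a Python script; the robot and the scene stay as the last script left them, time stands still between calls to the robot, and variables do not carry over. Pictures are saved under pics/ and viewed, about 8 in all and at most 12, crops included, and the job is handed in when it is done.

```bash
mkdir -p pics
cat > h.py <<'E'
import numpy as np, cv2
from scipy.spatial.transform import Rotation as R
from rig import *
def shot(cam,name=None):
    im=camera(cam); P=camera_params(cam)
    if name: cv2.imwrite('pics/'+name,im[:,:,::-1])
    return im,P
def proj(P,X):
    X=np.atleast_2d(np.array(X,float))
    K=np.array([[P['fx'],0,P['cx']],[0,P['fy'],P['cy']],[0,0,1]])
    return cv2.projectPoints(X,np.array(P['rvec'],float),np.array(P['tvec'],float),K,None)[0][:,0]
def ray(P,uv):
    Rm=cv2.Rodrigues(np.array(P['rvec'],float))[0]; t=np.array(P['tvec'],float)
    d=Rm.T@np.array([(uv[0]-P['cx'])/P['fx'],(uv[1]-P['cy'])/P['fy'],1]); return -Rm.T@t,d/np.linalg.norm(d)
def onplane(P,uv,z):
    o,d=ray(P,uv); return o+d*(z-o[2])/d[2]
E
python3 - <<'E'
from h import *
for c in('scene','side'):
    im,P=shot(c,c+'0.png'); print(c,np.round(ray(P,(320,240)),2),P['fx'])
    for l in('caddy','rail','ring','keycover','brush','clog','polish_tin','kit_box'):
        for o in outline_of(c,l)[:2]:
            m=o['mask'];ys,xs=np.nonzero(m); print(l,round(o['confidence'],2),o['rect'],len(xs),xs.mean().round(1) if len(xs) else'',ys.mean().round(1) if len(xs) else '')
print(read_t())
E
```

```text
scene [[ 1.23619e+03 -2.68280e+02  9.33950e+02]
 [-5.90000e-01  2.30000e-01 -7.70000e-01]] 487.33208773948104
caddy 0.67 [178.6, 192.0, 234.4, 265.4] 2366 206.5 229.1
rail 0.56 [201.3, 156.0, 455.3, 322.2] 4664 324.3 235.1
ring 0.63 [204.0, 156.2, 456.1, 318.7] 4625 325.8 234.3
ring 0.61 [413.8, 172.0, 423.6, 182.6] 64 420.7 176.2
keycover 0.59 [251.3, 233.0, 268.5, 279.4] 376 259.7 265.9
keycover 0.3 [338.9, 157.0, 434.6, 213.9] 3041 385.9 185.9
brush 0.61 [184.5, 196.2, 214.9, 222.9] 247 197.1 208.2
brush 0.45 [178.1, 193.6, 235.2, 261.9] 2403 206.1 229.0
clog 0.93 [343.1, 158.6, 434.6, 213.0] 2901 386.5 185.6
clog 0.41 [205.5, 158.7, 455.6, 317.4] 4179 324.6 235.8
polish_tin 0.59 [286.7, 199.6, 313.6, 221.6] 508 299.1 208.5
polish_tin 0.37 [183.8, 192.4, 212.3, 223.2] 230 198.0 207.8
kit_box 0.8 [451.0, 159.3, 542.0, 249.7] 4970 494.9 202.3
kit_box 0.65 [253.4, 254.0, 268.1, 277.5] 339 259.7 267.4
side [[ 2.2797e+02 -9.0955e+02  9.3959e+02]
 [ 3.0000e-01  7.2000e-01 -6.3000e-01]] 485.59181316276596
caddy 0.59 [271.3, 293.9, 323.9, 379.3] 1442 296.8 350.2
rail 0.63 [269.5, 167.1, 376.3, 355.4] 2755 327.6 263.2
ring 0.68 [272.7, 313.2, 299.3, 365.8] 1177 285.9 339.5
ring 0.42 [283.0, 179.7, 286.3, 187.2] 34 282.1 182.6
keycover 0.67 [344.2, 275.2, 354.5, 305.4] 199 348.3 291.9
clog 0.83 [217.3, 205.0, 263.0, 273.3] 2057 240.5 238.8
clog 0.2 [367.1, 400.7, 443.2, 441.2] 1266 407.6 421.6
polish_tin 0.97 [240.3, 286.6, 265.0, 312.8] 503 251.7 297.1
polish_tin 0.66 [273.3, 312.6, 300.7, 364.9] 1184 286.0 339.3
kit_box 0.92 [233.2, 163.6, 306.0, 212.0] 2158 268.1 187.2
0.9
```

View pics/scene0.png

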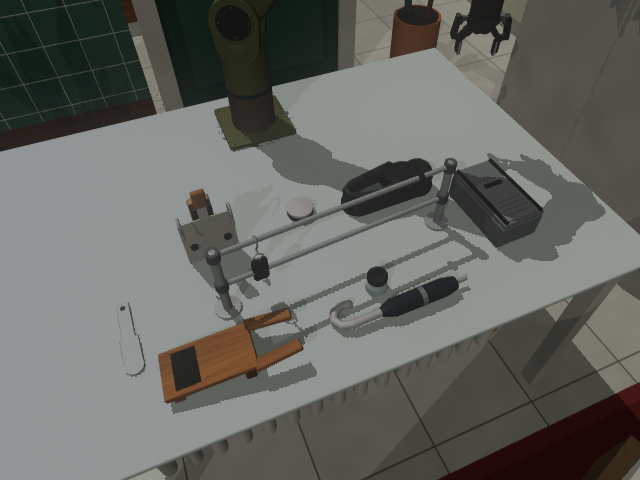

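View pics/side0.png

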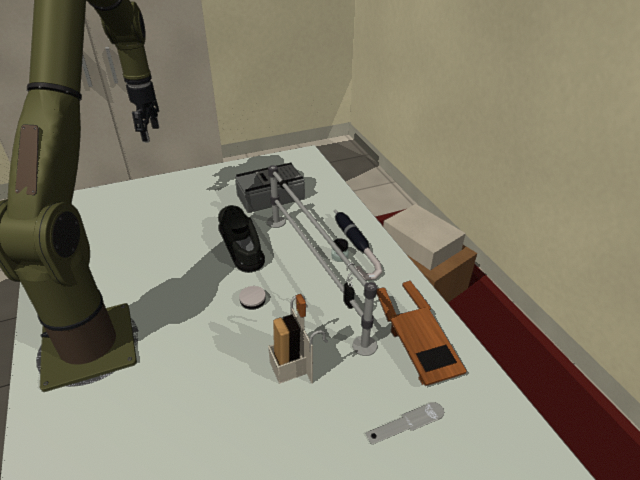

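Run:
```python
import cv2,numpy as np
a=cv2.imread('pics/scene0.png');b=cv2.imread('pics/side0.png')
A=cv2.resize(a[180:280,165:275],None,fx=5,fy=5,interpolation=cv2.INTER_CUBIC)[:, :]
A=cv2.resize(A,(400,364)); 
B=cv2.resize(b[285:390,260:384],(400,339),interpolation=cv2.INTER_CUBIC)
top=np.zeros((364,800,3),np.uint8);top[:,:400]=A;top[:339,400:]=B
C=cv2.resize(a[145:215,335:475],(400,200),interpolation=cv2.INTER_CUBIC)
D=cv2.resize(b[160:230,210:350],(400,200),interpolation=cv2.INTER_CUBIC)
cv2.imwrite('pics/c1.png',np.vstack([top,np.hstack([C,D])]))
```

```text
(no output)
```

View pics/c1.png

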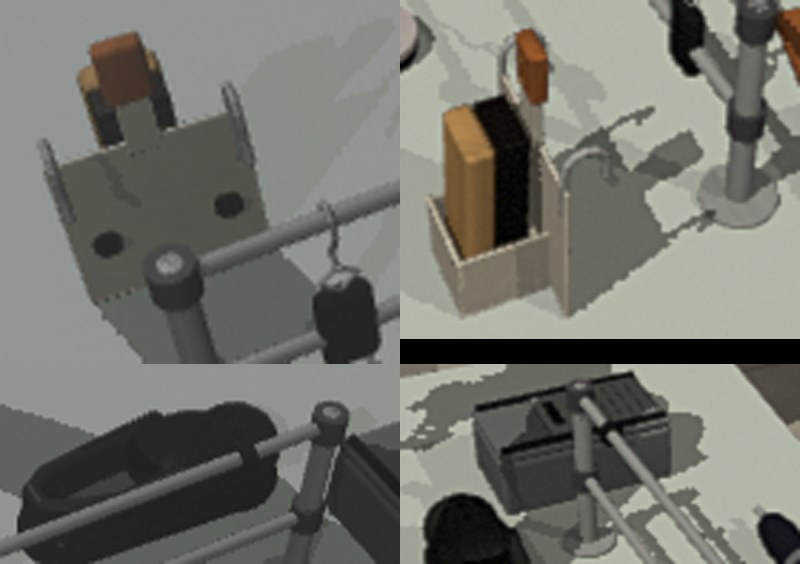

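```bash
cat > fit.py <<'E'
from h import *
from scipy.optimize import least_squares, minimize
import pickle
PS,PD=camera_params('scene'),camera_params('side')
def T(p,X):
    c,s=np.cos(p[2]),np.sin(p[2]);X=np.atleast_2d(np.array(X,float))
    return np.c_[p[0]+c*X[:,0]-s*X[:,1],p[1]+s*X[:,0]+c*X[:,1],X[:,2]]
def fit(obs,p0):
    def f(p): return np.concatenate([(proj(PS if c=='s' else PD,T(p,X))[0]-np.array(uv)) for c,X,uv in obs])
    r=least_squares(f,p0,loss='soft_l1'); return r.x,f(r.x).reshape(-1,2)
cad=[('s',(32,-62,135),(178.8,224.8)),('s',(32,62,135),(233.8,210.3)),('s',(32,-62,0),(191.7,263.3)),('s',(32,62,0),(238.7,241.3)),('s',(38,0,217),(196.8,191.6)),
 ('d',(30,-62,0),(311.8,382)),('d',(30,-62,135),(311.8,344.5)),('d',(-39,-32,0),(279.5,382.6))]
rail=[('s',(0,-280,202),(213.1,252.3)),('s',(0,280,202),(449.8,160.8)),('d',(0,280,202),(273,167.4)),('d',(0,-280,202),(370.5,285.5))]
pc,rc=fit(cad,[500,-200,0]);pr,rr=fit(rail,[650,0,0])
print('caddy',pc.round(3),rc.round(1).tolist());print('rail',pr.round(3),rr.round(1).tolist())
for n,P,uv in(('ring','s',(422.5,175.8)),('ring','d',(281.4,182.1)),('key','s',(254.4,236.9))):
    X=onplane(PS if P=='s' else PD,uv,190); d=X-T(pr,(0,0,0))[0]; c,s=np.cos(pr[2]),np.sin(pr[2]); print(n,X.round(1),'rail',(c*d[0]+s*d[1]).round(1),(-s*d[0]+c*d[1]).round(1))
ms=[]
for cam in('scene','side'):
    camera(cam); o=outline_of(cam,'clog')[0]; ms.append(cv2.morphologyEx(o['mask'].astype(np.uint8),cv2.MORPH_CLOSE,np.ones((9,9))))
    t=outline_of(cam,'polish_tin'); ys,xs=np.nonzero([q for q in t if q['mask'].sum()>300][0]['mask']); print('tin',cam,onplane(camera_params(cam),(xs.mean(),ys.mean()),11).round(0))
a=np.linspace(0,2*np.pi,40)
st=np.array([(np.sign(np.cos(t))*86+46*np.cos(t),46*np.sin(t)) for t in a])
def hullmask(p,P):
    X=np.vstack([np.c_[st,0*a],np.c_[st*[.97,.85],0*a+75]])
    m=np.zeros((480,640),np.uint8);cv2.fillConvexPoly(m,cv2.convexHull(proj(P,T(p,X)).round().astype(np.int32)),1);return m
def cost(p): return sum(1-(hullmask(p,P)&m).sum()/(hullmask(p,P)|m).sum() for P,m in zip((PS,PD),ms))
best=min((minimize(cost,[x,y,w],method='Nelder-Mead',options=dict(initial_simplex=[[x,y,w],[x+30,y,w],[x,y+30,w],[x,y,w+.3]])) for x,y,w in[(500,150,1.57),(450,100,1.3),(500,100,1.9)]),key=lambda r:r.fun)
print('clog',best.x.round(3),best.fun,'toe',T(best.x,(80,0,83)).round(1))
pickle.dump((pc,pr,best.x),open('fit.pkl','wb'))
E
python3 fit.py
```

```text
caddy [ 4.30605e+02 -2.41190e+02  5.20000e-02] [[-1.0, 0.8], [-1.8, -3.0], [-0.4, -0.7], [1.7, 3.6], [1.6, 0.2], [0.3, 0.1], [0.0, -0.7], [-0.7, 0.2]]
rail [6.00201e+02 2.70310e+01 8.00000e-02] [[-1.1, -0.4], [1.3, -0.2], [-0.7, -0.3], [0.9, -0.1]]
ring [585.4 230.7 190. ] rail 1.6 204.2
ring [581.8 235.7 190. ] rail -1.7 209.4
key [ 608.5 -164.6  190. ] rail -7.1 -191.7
tin scene [591. 474.  11.]
tin side [410.  -2.  11.]
clog [442.529 235.09    1.584] 0.27984945312391707 toe [[441.4 315.1  83. ]]
```

```bash
cat >> h.py <<'E'
def quat(x,z):
    x=np.array(x,float);z=np.array(z,float);z/=np.linalg.norm(z);x-=z*(x@z);x/=np.linalg.norm(x)
    return R.from_matrix(np.c_[x,np.cross(z,x),z]).as_quat()
def down(yaw,s=1): return quat((-s*np.sin(yaw),s*np.cos(yaw),0),(0,0,-1)) # jaws along y of a frame turned by yaw
E
python3 - <<'E'
from h import *
from fit import pc,pr
E
cat > m1.py <<'E'
from h import *
print(R.from_quat(read_ee_rot()).as_matrix().round(2).tolist())
P=camera_params('wrist');o,d=ray(P,(320,240));print('cam',o.round(),d.round(2),P['fx'],read_ee_pos())
for s in(1,-1):
    q=down(.05,s); print(s,ik((450,-240,380),q),ik((560,60,300),q),ik((560,200,250),q))
move_to((300,500,380),read_ee_rot())
for s in(1,-1):
    try: move_to((430,-240,380),down(.05,s));print('s',s);break
    except Unreachable as e: print(e)
P=camera_params('wrist');shot('wrist','w1.png');print(ray(P,(320,240)),read_qpos(),read_t())
E
python3 m1.py
```

```text
caddy [ 4.30605e+02 -2.41190e+02  5.20000e-02] [[-1.0, 0.8], [-1.8, -3.0], [-0.4, -0.7], [1.7, 3.6], [1.6, 0.2], [0.3, 0.1], [0.0, -0.7], [-0.7, 0.2]]
rail [6.00201e+02 2.70310e+01 8.00000e-02] [[-1.1, -0.4], [1.3, -0.2], [-0.7, -0.3], [0.9, -0.1]]
ring [585.4 230.7 190. ] rail 1.6 204.2
ring [581.8 235.7 190. ] rail -1.7 209.4
key [ 608.5 -164.6  190. ] rail -7.1 -191.7
tin scene [425. 240.  11.]
tin side [409.  -3.  11.]
clog [441.447 239.747   1.573] 0.25956537983822914 toe [[441.2 319.7  83. ]]
[[0.43, 0.9, 0.0], [0.9, -0.43, 0.0], [0.0, 0.0, -1.0]]
cam [200. 599. 373.] [ 0.29 -0.14 -0.95] 390.811386710325 [269.45974642 563.94453614 231.31541198]
1 [ 0.43394747  0.36729886 -0.05099071  1.68246805  0.02061923  1.09234831
  1.99765462] [ 0.03111532  0.54059917 -0.36212388  1.65982911  0.22107712  0.98170866
  1.21362378] [-0.20007485  0.64271312 -0.38351264  1.63274675  0.28534324  0.92188362
  0.93286062]
-1 [-0.05987689  0.4407018   0.72812844  1.70532847 -0.32106454  1.11871546
 -0.75779143] [-0.49873514  0.57323339  0.5291496   1.6877331  -0.33764743  0.97278361
 -1.36771847] [-0.70783383  0.67643467  0.51685581  1.66087569 -0.40196116  0.91197174
 -1.55681477]
s 1
(array([ 354.0302639 , -242.33845925,  521.5082026 ]), array([ 0.32191433,  0.01881021, -0.94658193])) [ 0.20809697  0.34955095  0.30001784  1.73931858 -0.11602034  1.07006788
  2.16916769] 4.9083
```

View pics/w1.png

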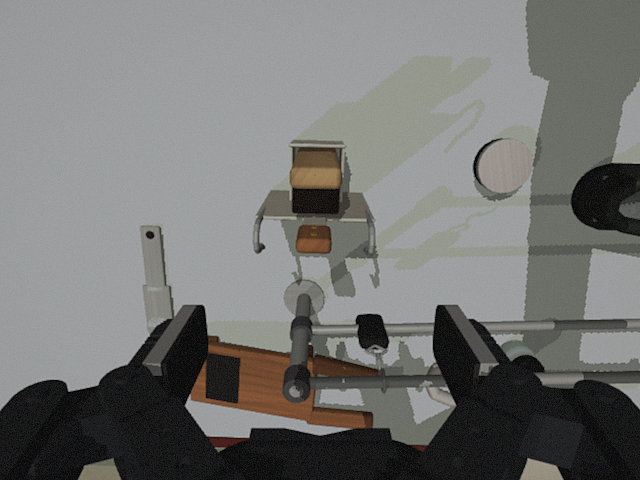

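Run:
```python
from h import *
from scipy.optimize import least_squares
import pickle
P=camera_params('wrist'); pickle.dump(P,open('Pw1.pkl','wb'))
def T(p,X):
    c,s=np.cos(p[2]),np.sin(p[2]);X=np.atleast_2d(np.array(X,float))
    return np.c_[p[0]+c*X[:,0]-s*X[:,1],p[1]+s*X[:,0]+c*X[:,1],X[:,2]]
obs=[((28,-62,135),(262,219)),((28,62,135),(373.5,221)),((38,-15,217),(297.5,252)),((38,15,217),(331,252)),((-39,-32,60),(291,141.5)),((-39,32,60),(344.5,142))]
X=[o[0] for o in obs];U=np.array([o[1] for o in obs])
r=least_squares(lambda p:(proj(P,T(p,X))-U).ravel(),[430,-241,.05],x_scale=[10,10,.1]);print(r.x.round(3),r.fun.reshape(-1,2).round(1).tolist())
print('post',onplane(P,(297,391),202),'tin',onplane(P,(504,167),22), 'bar', onplane(P,(555,380),190))
pr=[600.2,27,.08];print(proj(P,T(pr,[(0,-280,202),(0,-100,190),(0,0,190),(0,-280,0)])).round(0))
g=T(r.x,(31,0,197));print('grip',g)
im=cv2.imread('pics/w1.png');print(camera_params('scene')['fx'])
```

```text
[ 4.32152e+02 -2.40737e+02  3.40000e-02] [[-6.2, -3.7], [3.3, -3.5], [-0.0, 1.8], [2.5, 2.4], [-1.0, 1.2], [0.9, 1.7]]
post [ 620.96776763 -250.46972793  202.        ] tin [413.60720666  -3.44554156  22.        ] bar [604.24398148  10.16601049 190.        ]
[[295. 392.]
 [473. 380.]
 [572. 377.]
 [303. 298.]]
grip [[ 463.13430332 -239.69439949  197.        ]]
487.33208773948104
```

Run:
```python
from h import *
q=down(.035)
grip(60); print(read_opening())
movel((463,-239.7,300),250,q); movel((463,-239.7,176),120)
print(grip(20),read_opening(),read_wrist_force())
movel((463,-239.7,300),100); sleep(.3)
print(read_wrist_force(),read_torque(),read_ee_pos(),read_opening(),read_t())
ims=[]
for c in('scene','side','wrist'): ims.append(shot(c,c+'2.png')[0])
A=cv2.resize(ims[0][130:260,150:320],(400,306),interpolation=cv2.INTER_CUBIC)
B=cv2.resize(ims[1][240:370,230:400],(400,306),interpolation=cv2.INTER_CUBIC)
C=cv2.resize(ims[2],(400,300))[:, :]
z=np.zeros((294,800,3),np.uint8); z[:,:400]=C[:294]
cv2.imwrite('pics/c2.png',np.vstack([np.hstack([A,B]),z])[:,:,::-1])
```

```text
60.01180829130137
False 29.66679073592073 [-0.08033756 -1.07204304  3.39713313]
[ 0.11692273  0.0621959  -4.25352084] [-0.03725996 -0.06274694 -0.01925809] [ 462.90477462 -239.66035472  299.75322904] 28.898740167827064 9.0333
```

View pics/c2.png

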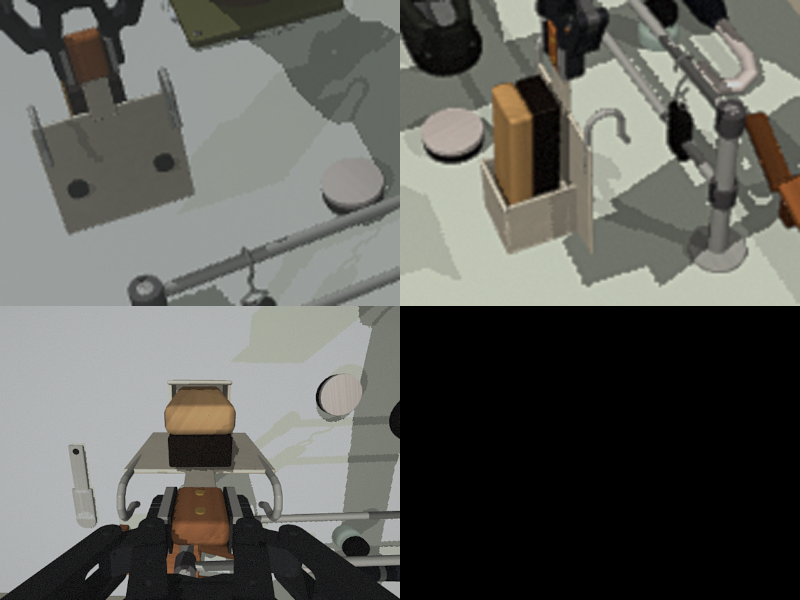

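```bash
cat > fit2.py <<'E'
from h import *
from scipy.optimize import least_squares
S,D=camera_params('scene'),camera_params('side')
def fit6(obs,tcp,yaw,full=False):
    # params: caddy_grip offset from nominal grip position (tcp+19 up), yaw,pitch,(roll)
    g=np.array(tcp)+[0,0,19]
    def f(p):
        Rm=R.from_euler('ZYX',[yaw+p[3],p[4],p[5]])
        return np.concatenate([(proj(S if c=='s' else D,g+p[:3]+Rm.apply(np.array(X,float)-[31,0,197]))[0]-uv) for c,X,uv in obs]+[p[:3]/5,p[3:]/.03])
    r=least_squares(f,np.zeros(6),x_scale=[5,5,5,.05,.05,.05]);return r.x,r.fun[:-6].reshape(-1,2)
if __name__=='__main__':
    o=[('s',(32,-62,135),(165.7,187.4)),('s',(32,62,135),(225.7,171.2)),('s',(32,-62,0),(178.9,229)),('s',(32,62,0),(232,212)),
    ('d',(30,-62,0),(310.7,346.7)),('d',(-39,-32,0),(278.4,346.7)),('d',(-39,-32,60),(276.7,330.9)),('d',(66,-56,122),(326.5,299.5))]
    x,r=fit6(o,(462.9,-239.7,299.8),.035);print(x.round(3),r.round(1).tolist())
E
python3 fit2.py
```

```text
[ 3.933  4.374 -2.587  0.01   0.02  -0.021] [[-0.5, -0.8], [-0.6, -2.0], [0.5, 1.2], [1.3, 1.1], [1.7, 1.3], [-1.8, 1.6], [-1.2, -2.1], [1.5, 0.1]]
```

Run:
```python
from h import *
q=down(.075)
movel((490,20,300),250,q); movel((582.3,24,285),120); sleep(.2)
print(read_ee_pos(),read_wrist_force(),read_t())
ims=[]
for c in('scene','side','wrist'): ims.append(shot(c,c+'3.png')[0])
A=cv2.resize(ims[0][130:270,250:430],(400,311),interpolation=cv2.INTER_CUBIC)
B=cv2.resize(ims[1][170:310,240:420],(400,311),interpolation=cv2.INTER_CUBIC)
C=cv2.resize(ims[2][100:400,170:470],(289,289),interpolation=cv2.INTER_CUBIC)
z=np.zeros((289,800,3),np.uint8); z[:,:289]=C
z[:,300:685]=cv2.resize(ims[2],(385,289))
cv2.imwrite('pics/c3.png',np.vstack([np.hstack([A,B]),z])[:,:,::-1])
```

```text
[581.80810321  23.98214449 285.26511769] [ 0.54614212  0.29119286 -5.40071385] 11.5083
```

View pics/c3.png

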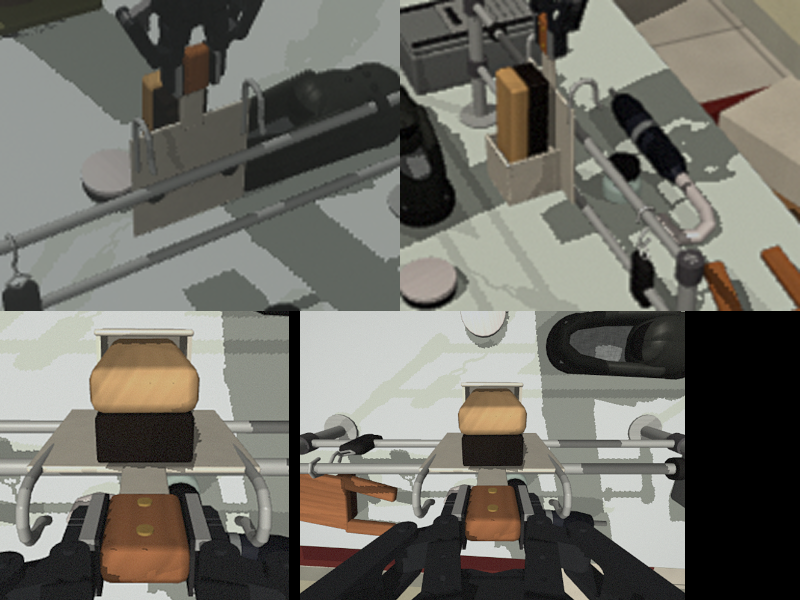

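Run:
```python
from h import *
P=camera_params('wrist'); t=read_ee_pos()
for off in((0,0,0),(4,0,-2.6)):
    g=np.array(t)+[0,0,19]+off; Rm=R.from_euler('ZYX',[.075,0,0])
    f=lambda X:proj(P,g+Rm.apply(np.array(X,float)-[31,0,197])).round(0).tolist()
    print(off,'lip',f([(66,-56,122),(66,56,122)]),'apex',f([(45,-56,165),(45,56,165)]),'plate top',f([(28,-62,135),(28,62,135)]),'grip',f([(24,-15,217),(24,15,217),(38,-15,217),(38,15,217)]),'rim',f([(-39,-32,60),(-39,32,60)]))
c,s=np.cos(.08),np.sin(.08)
print('bar',proj(P,[(600.2-s*y,27+c*y,190) for y in(-150,0,150)]).round(1).tolist(),'low',proj(P,[(600.2-s*y,27+c*y,90) for y in(-150,0,150)]).round(1).tolist())
print('bar meas',onplane(P,(180,262),190),onplane(P,(460,262),190))
im=cv2.imread('pics/wrist3.png')
cv2.imwrite('pics/w3c.png',cv2.resize(im[220:420,160:480],(800,500),interpolation=cv2.INTER_CUBIC))
```

```text
(0, 0, 0) lip [[219.0, 314.0], [416.0, 314.0]] apex [[192.0, 320.0], [442.0, 320.0]] plate top [[195.0, 260.0], [440.0, 260.0]] grip [[267.0, 347.0], [366.0, 347.0], [269.0, 386.0], [364.0, 386.0]] rim [[268.0, 118.0], [368.0, 118.0]]
(4, 0, -2.6) lip [[220.0, 317.0], [414.0, 317.0]] apex [[194.0, 325.0], [439.0, 325.0]] plate top [[197.0, 265.0], [437.0, 265.0]] grip [[268.0, 354.0], [363.0, 354.0], [269.0, 391.0], [362.0, 391.0]] rim [[268.0, 125.0], [367.0, 125.0]]
bar [[90.0, 261.5], [320.4, 260.5], [550.7, 259.5]] low [[152.5, 219.6], [320.1, 218.9], [487.7, 218.1]]
bar meas [608.10494196 -64.15770848 190.        ] [594.38380177 117.8819742  190.        ]
```

View pics/w3c.png

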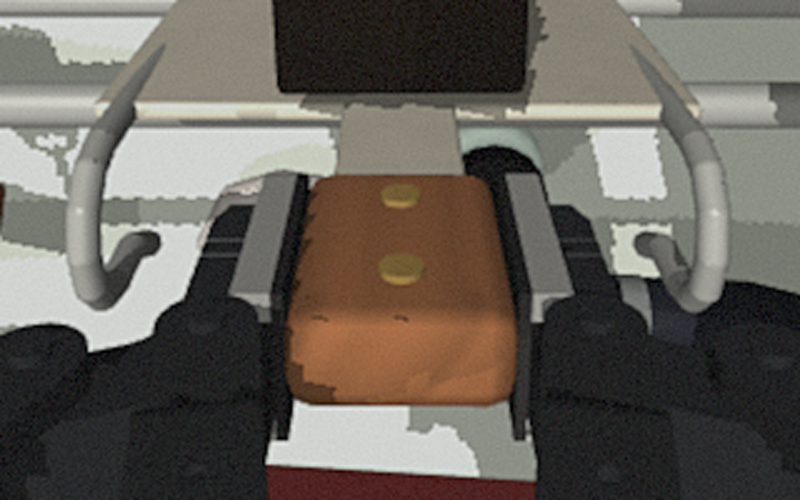

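Run:
```python
from h import *
p=read_ee_pos(); 
movel((584,24,278),80); 
for z in(250,235,225):
    movel((584,24,z),80); print(z,read_wrist_force().round(1))
z=225
while z>206:
    z-=1.5; movel((584,24,z),30); f=read_wrist_force(); 
    if z<218 or f[2]>-4: print(z,f.round(1),read_torque().round(2))
    if f[2]>0: break
print(read_ee_pos(),read_t())
for c in('scene','side','wrist'): globals()[c]=shot(c,c+'4.png')[0]
A=cv2.resize(scene[130:270,250:430],(400,311),interpolation=cv2.INTER_CUBIC)
B=cv2.resize(side[170:310,240:420],(400,311),interpolation=cv2.INTER_CUBIC)
C=cv2.resize(wrist,(385,289),interpolation=cv2.INTER_CUBIC)
zz=np.zeros((289,800,3),np.uint8); zz[:,:385]=C
cv2.imwrite('pics/c4.png',np.vstack([np.hstack([A,B]),zz])[:,:,::-1])
```

```text
250 [ 0.5 -0.2 -3.6]
235 [-1.2  0.6 -5.7]
225 [-0.4  0.3 -4.3]
217.5 [ 0.4  0.4 -4.5] [ 0.01 -0.14  0.  ]
216.0 [ 0.4  0.1 -5.3] [ 0.05 -0.22 -0.06]
214.5 [-0.  -0.2 -5.4] [-0.07 -0.1   0.03]
213.0 [-0.  -0.1 -4.9] [ 0.03 -0.12 -0.07]
211.5 [ 0.6 -0.5 -5.3] [ 0.01 -0.1  -0.03]
210.0 [-0.1 -0.   1.1] [ 0.27 -0.   -0.  ]
[584.55096593  24.01656143 210.69296549] 15.5167
```

View pics/c4.png

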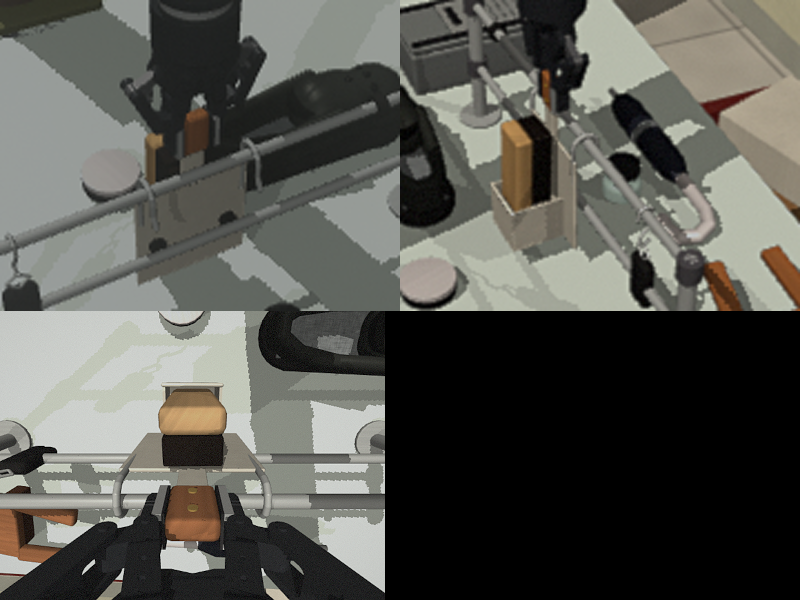

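Run:
```python
from h import *
p0=read_ee_pos()*[1,0,0]+[0,24.02,210.3]; u=np.array([-np.sin(.08),np.cos(.08),0])
s=0;base=[]
while s<165:
    st=20 if s<120 else 1.5
    s+=st; movel(p0+u*s,60 if st>5 else 25); f=read_wrist_force()
    print(round(s,1),f.round(1),round((read_ee_pos()-p0)@u,1))
    if s<=130: base.append(-f@u)
    elif -f@u>np.median(base)+5: break
    if abs(f).max()>20: break
sleep(.2)
print(read_wrist_force(),read_ee_pos(),read_t())
for c in('scene','side'): globals()[c]=shot(c,c+'5.png')[0]
A=cv2.resize(scene[120:250,310:490],(400,289),interpolation=cv2.INTER_CUBIC)
B=cv2.resize(side[130:290,210:370],(400,400),interpolation=cv2.INTER_CUBIC)[:289]
cv2.imwrite('pics/c5.png',np.hstack([A,B])[:,:,::-1])
```

```text
20 [1.6 3.2 0.2] 22.5
40 [2.1 2.3 2.2] 41.1
60 [3.3 2.3 2.6] 61.0
80 [3.  0.5 3.5] 80.7
100 [3.2 1.4 5.2] 100.6
120 [4.  0.6 5.5] 120.3
121.5 [ 4.6 -2.2  5.6] 120.7
123.0 [ 3.9 -3.9  6.1] 120.9
124.5 [ 4.2 -4.8  5.1] 122.0
126.0 [ 4.4 -3.7  6. ] 123.4
127.5 [ 4.4 -4.7  5.2] 124.9
129.0 [ 2.8 -5.1  5.9] 126.3
130.5 [ 4.4 -3.5  6. ] 127.8
132.0 [ 2.5 -4.1  5.4] 129.3
133.5 [ 3.8 -4.   6.4] 130.8
135.0 [ 3.4 -4.3  6.2] 132.3
136.5 [ 3.6 -4.6  5.2] 133.8
138.0 [ 3.4 -4.   5.2] 135.3
139.5 [ 3.5 -5.   6.2] 136.8
141.0 [ 3.8 -4.4  6.5] 138.3
142.5 [ 4.4 -5.   6.4] 139.8
144.0 [ 3.8 -3.7  6.7] 141.2
145.5 [ 3.4 -5.   6.6] 142.0
147.0 [ 5.2 -7.6  6.8] 142.1
[ 4.23215263 -7.5758648   7.48025848] [573.53261314 165.64437248 210.67388622] 23.2667
```

View pics/c5.png

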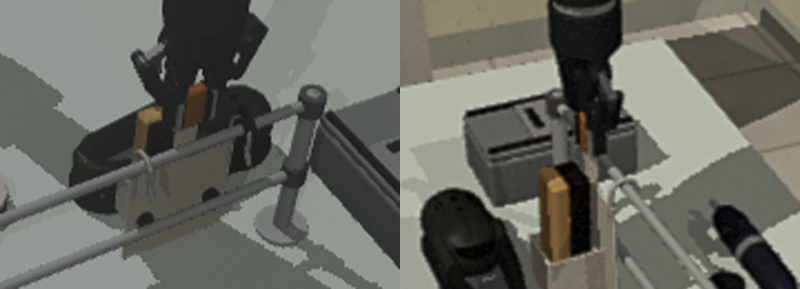

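Run:
```python
from h import *
u=np.array([-np.sin(.08),np.cos(.08),0]); p0=np.array([584.55,24.02,210.3])
for s in(148.5,150):
    movel(p0+u*s,25); f=read_wrist_force(); print(s,f.round(1),round((read_ee_pos()-p0)@u,1))
movel(p0+u*147,25)
grip(62); sleep(.2); print(read_opening(),read_wrist_force())
p=read_ee_pos(); movel((p[0],p[1],320),120); sleep(.2)
t=read_ee_pos();print(t,read_t(),camera_params('wrist')['tvec'])
for c in('scene','side','wrist'): globals()[c]=shot(c,c+'6.png')[0]
A=cv2.resize(scene[120:250,310:490],(400,289),interpolation=cv2.INTER_CUBIC)
B=cv2.resize(side[170:290,210:360],(400,320),interpolation=cv2.INTER_CUBIC)[:289]
C=cv2.resize(wrist,(400,300))
D=np.zeros((300,400,3),np.uint8)
cv2.imwrite('pics/c6.png',np.vstack([np.hstack([A,B]),np.hstack([C,D])])[:,:,::-1])
import pickle; pickle.dump(camera_params('wrist'),open('P6.pkl','wb'))
```

```text
148.5 [  3.4 -10.2   8.5] 142.1
150 [  2.1 -12.6   8.5] 142.2
62.054089513406 [ 0.91558743 -0.05071965  0.16661593]
[572.18140738 170.60303381 319.28577604] 26.0167 [-128.31579817 -623.30403742  284.72114724]
```

View pics/c6.png

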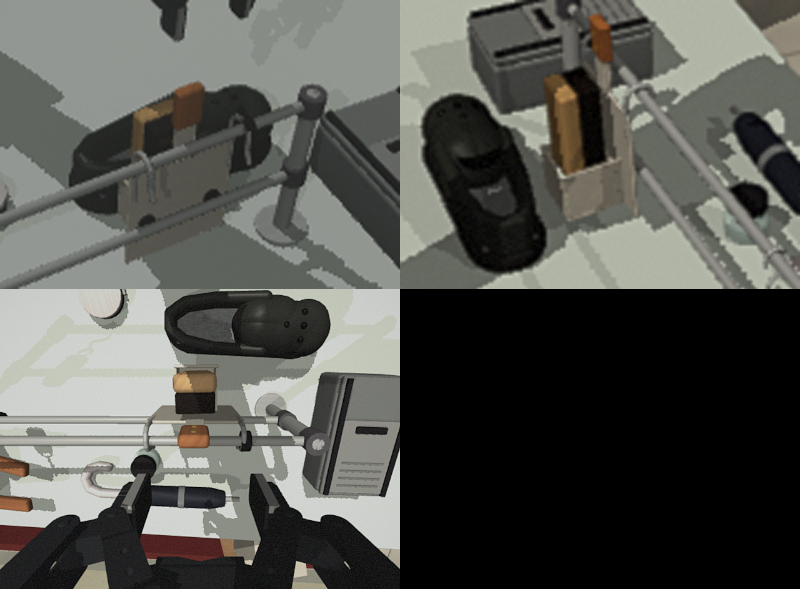

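```bash
cat > plan.py <<'E'
from h import *
import pickle
from scipy.optimize import minimize
P=pickle.load(open('P6.pkl','rb')); yaw=.08
g=np.array([573.5,165.6,0]); c,s=np.cos(yaw),np.sin(yaw); d=np.array([c,s,0]); n=np.array([-s,c,0])
C=lambda x,y,z: g+(x-31)*d+y*n+[0,0,34+z]
o=outline_of('wrist','clog')[0]; m=o['mask'].astype(np.uint8); print('clog',o['confidence'],o['rect'])
for q in outline_of('wrist','brush')[:2]: print('brush',q['confidence'],q['rect'])
for q in outline_of('wrist','ring')[:2]: print('ring',q['confidence'],q['rect'],onplane(P,((q['rect'][0]+q['rect'][2])/2,(q['rect'][1]+q['rect'][3])/2),190).round(1))
print('pred brush top',proj(P,[C(-9+x,y,154) for x in(-23,-1,23) for y in(-25,25)]).round(0).tolist(),'rim',proj(P,[C(-39,y,60) for y in(-32,32)]).round().tolist(),'grip',proj(P,[C(38,y,217) for y in(-15,15)]).round().tolist())
a=np.linspace(0,2*np.pi,60)
st=np.array([(np.sign(np.cos(t))*86+46*np.cos(t),46*np.sin(t)) for t in a])
def hm(p):
    cc,ss=np.cos(p[2]),np.sin(p[2]);X=np.vstack([np.c_[st,0*a],np.c_[st*[.97,.85],0*a+70]])
    X=np.c_[p[0]+cc*X[:,0]-ss*X[:,1],p[1]+ss*X[:,0]+cc*X[:,1],X[:,2]]
    k=np.zeros((480,640),np.uint8);cv2.fillConvexPoly(k,cv2.convexHull(proj(P,X).round().astype(np.int32)),1);return k
r=minimize(lambda p:1-(hm(p)&m).sum()/(hm(p)|m).sum(),[442,238,1.57],method='Nelder-Mead',options=dict(initial_simplex=[[442,238,1.57],[470,238,1.57],[442,270,1.57],[442,238,1.4]]))
ys,xs=np.nonzero(m);i=xs.argmax();print('clog fit',r.x.round(3),r.fun,'toe',(r.x[:2]+80*np.array([np.cos(r.x[2]),np.sin(r.x[2])])).round(),'tip',onplane(P,(xs[i],ys[i]),30).round())
toe=np.array([442,317,83.])
for th in(45,35):
  t=np.radians(th); zt=d*np.cos(t)-[0,0,np.sin(t)]
  gp=C(-21,0,99); print(th,'grasp',gp.round(1),[None if (k:=ik(gp+24*zt,quat(sg*n,zt))) is None else k.round(2).tolist() for sg in(1,-1)])
  for psi in range(0,360,20):
    e=np.array([np.cos(np.radians(psi)),np.sin(np.radians(psi)),0]); nn=np.cross([0,0,1],e)
    # bristles down (-z)=brush x ; brush z=e ; brush y = z x x = e x (-z)
    by=np.cross(e,[0,0,-1]); zt2=np.array([0,0,-1])*np.cos(t)-e*np.sin(t)
    gp2=toe+[0,0,90+23+12]+20*e
    for sg in(1,-1):
        k=ik(gp2+24*zt2,quat(sg*by,zt2))
        if k is not None: print(th,psi,sg,k.round(2).tolist())
E
python3 plan.py
```

```text
clog 0.73 [267.1, 1.5, 528.1, 113.6]
brush 0.57 [279.4, 128.6, 347.9, 199.3]
ring 0.73 [382.9, 225.1, 403.6, 262.4] [586.9 227.1 190. ]
pred brush top [[273.0, 130.0], [347.0, 130.0], [274.0, 163.0], [346.0, 162.0], [276.0, 197.0], [346.0, 196.0]] rim [[277.0, 116.0], [348.0, 116.0]] grip [[283.0, 261.0], [335.0, 261.0]]
clog fit [444.661 234.015   1.589] 0.07626699158511974 toe [443. 314.] tip [425. 371.  30.]
45 grasp [521.7 161.4 133. ] [[0.06, 1.26, -1.26, 2.53, 2.17, 1.73, -0.86], [0.06, 1.26, -1.26, 2.53, 2.17, 1.73, 2.28]]
45 0 1 [-0.57, 1.03, 0.17, 1.23, -0.44, 1.65, 1.28]
45 0 -1 [-0.88, 1.26, 1.09, 1.25, -0.93, 2.01, -1.34]
45 20 1 [-0.65, 1.06, 0.13, 1.12, -0.25, 1.74, 1.44]
45 20 -1 [-0.94, 1.27, 1.04, 1.14, -0.76, 1.98, -1.17]
45 40 1 [-0.74, 1.07, 0.09, 1.09, -0.06, 1.77, 1.62]
45 40 -1 [-1.05, 1.29, 1.09, 1.12, -0.63, 1.93, -0.92]
45 60 1 [-0.83, 1.05, 0.05, 1.16, 0.14, 1.7, 1.79]
45 60 -1 [-1.17, 1.27, 1.06, 1.18, -0.47, 1.76, -0.71]
45 80 1 [-0.92, 1.0, 0.02, 1.29, 0.32, 1.57, 1.94]
45 80 -1 [-1.3, 1.23, 1.03, 1.32, -0.34, 1.53, -0.52]
45 100 1 [-1.01, 0.93, -0.01, 1
[... 2422 characters left out ...]
220 -1 [-0.02, 0.89, -1.25, 2.44, 2.03, 1.01, -0.42]
35 240 1 [-0.14, 0.67, -0.62, 2.38, 2.91, 0.38, 2.32]
35 240 -1 [0.17, 0.91, -1.25, 2.36, 2.06, 0.68, 0.06]
35 260 1 [0.29, 0.95, -1.24, 2.22, 1.63, 0.42, -2.23]
35 260 -1 [0.29, 0.95, -1.24, 2.22, 1.63, 0.42, 0.91]
35 280 1 [-0.1, 0.71, -0.4, 2.05, -0.9, 0.43, 0.62]
35 280 -1 [0.25, 0.9, -1.05, 2.03, 0.51, 0.36, 2.36]
35 300 1 [-0.47, 0.76, 0.21, 1.87, -0.97, 0.96, 0.98]
35 300 -1 [0.28, 1.07, -1.26, 1.83, 0.57, 0.78, 2.61]
35 320 1 [-0.51, 0.83, 0.24, 1.67, -0.76, 1.16, 1.05]
35 320 -1 [-0.72, 0.92, 0.66, 1.69, -0.98, 1.38, -1.87]
35 340 1 [-0.55, 0.89, 0.21, 1.5, -0.57, 1.32, 1.15]
35 340 -1 [-0.84, 1.05, 0.87, 1.52, -0.94, 1.62, -1.62]
```

```bash
cat > plan2.py <<'E'
from h import *
yaw=.08
g=np.array([573.5,165.6,0]); c,s=np.cos(yaw),np.sin(yaw); d=np.array([c,s,0]); n=np.array([-s,c,0])
C=lambda x,y,z: g+(x-31)*d+y*n+[0,0,34+z]
gp=C(-21,0,99); toe=np.array([443,315,83.]); A=24
def zt(th): t=np.radians(th); return d*np.cos(t)-np.array([0,0,np.sin(t)])
def final(th,psi,sg,h=90):
    t=np.radians(th);e=np.array([np.cos(np.radians(psi)),np.sin(np.radians(psi)),0]);by=np.cross(e,[0,0,-1])
    z2=np.array([0,0,-1])*np.cos(t)-e*np.sin(t)
    return toe+[0,0,h+35]+20*e+A*z2, quat(sg*by,z2)
E
python3 - <<'E'
from plan2 import *
f=lambda k:None if k is None else k.round(2).tolist()
for th in(45,50,55,60):
    z=zt(th);q=quat(n,z);print(th,'high',f(ik(np.array([450,155,330]),q)),'pre',f(ik(gp-80*z,q)),'grasp',f(ik(gp+A*z,q)),'lift',f(ik(gp+A*z+[0,0,90],q)))
    for psi in(80,100,120): print(psi,f(ik(*final(th,psi,-1))),f(ik(*final(th,psi,1))))
E
```

```text
45 high [0.12, 0.43, -1.25, 2.53, 1.74, 1.01, -0.83] pre None grasp [0.06, 1.26, -1.26, 2.53, 2.17, 1.73, -0.86] lift [0.1, 0.95, -1.26, 2.49, 2.02, 1.44, -0.84]
80 [-1.3, 1.22, 1.03, 1.32, -0.34, 1.52, -0.52] [-0.92, 0.99, 0.02, 1.3, 0.32, 1.57, 1.94]
100 [-1.43, 1.16, 0.99, 1.52, -0.22, 1.22, -0.37] [-1.0, 0.93, -0.01, 1.49, 0.51, 1.39, 2.04]
120 [-1.56, 1.11, 0.99, 1.74, -0.13, 0.88, -0.2] [-1.09, 0.86, -0.0, 1.71, 0.71, 1.17, 2.09]
50 high [0.2, 0.4, -1.25, 2.45, 1.63, 0.87, -0.64] pre None grasp [0.1, 1.19, -1.26, 2.47, 2.1, 1.56, -0.79] lift [0.14, 0.9, -1.25, 2.42, 1.94, 1.29, -0.73]
80 [-1.3, 1.27, 1.05, 1.27, -0.31, 1.6, -0.53] [-0.93, 1.04, 0.02, 1.24, 0.35, 1.66, 1.93]
100 [-1.45, 1.21, 1.02, 1.48, -0.19, 1.28, -0.38] [-1.02, 0.97, -0.01, 1.45, 0.54, 1.47, 2.02]
120 [-1.59, 1.18, 1.04, 1.72, -0.13, 0.92, -0.21] [-1.12, 0.89, 0.02, 1.69, 0.73, 1.24, 2.06]
55 high [0.14, 0.32, -1.04, 2.37, 1.47, 0.66, -0.42] pre [0.09, 0.84, -1.25, 2.51, 1.84, 1.23, -0.83] grasp [0.14, 1.14, -1.26, 2.4, 2.02, 1.41, -0.71] lift [0.18, 0.87, -1.25, 2.35, 1.83, 1.17, -0.6]
80 [-1.3, 1.32, 1.06, 1.22, -0.27, 1.67, -0.53] [-0.95, 1.09, 0.03, 1.19, 0.37, 1.75, 1.94]
100 [-1.46, 1.27, 1.04, 1.44, -0.15, 1.33, -0.4] [-1.04, 1.01, -0.01, 1.41, 0.57, 1.55, 2.0]
120 [-1.62, 1.25, 1.1, 1.7, -0.13, 0.95, -0.21] [-1.16, 0.94, 0.04, 1.67, 0.75, 1.3, 2.03]
60 high [-1.18, 0.26, 0.75, 2.34, 0.2, 0.13, 0.97] pre [0.16, 0.8, -1.25, 2.41, 1.72, 1.09, -0.64] grasp [0.17, 1.11, -1.26, 2.34, 1.92, 1.29, -0.6] lift [0.21, 0.85, -1.25, 2.27, 1.71, 1.08, -0.46]
80 [-1.29, 1.37, 1.07, 1.16, -0.24, 1.73, -0.53] [-0.96, 1.14, 0.05, 1.14, 0.38, 1.83, 1.95]
100 [-1.47, 1.32, 1.05, 1.41, -0.12, 1.38, -0.41] [-1.06, 1.06, 0.01, 1.38, 0.58, 1.62, 2.01]
120 [-1.65, 1.33, 1.15, 1.68, -0.14, 0.99, -0.2] [-1.19, 0.98, 0.05, 1.65, 0.76, 1.36, 2.01]
```

```bash
sed -i 's/A=24/A=17/' plan2.py
python3 - <<'E'
from plan2 import *
z=zt(50);q=quat(n,z)
print([ik(p,q) is not None for p in(np.array([450,155,330]),gp+A*z+[0,0,95],gp+A*z)])
grip(70)
move_to((480,155,330),q); print(read_t(),read_qpos().round(2))
movel(gp+A*z+[0,0,95],150,q); print(read_t(),read_wrist_force().round(1),read_qpos().round(2))
movel(gp+A*z+[0,0,30],120); print(read_wrist_force().round(1))
movel(gp+A*z,60); print(read_wrist_force().round(1),read_ee_pos(),gp+A*z,read_t())
im=[shot(c,c+'7.png')[0] for c in('scene','side','wrist')]
B=cv2.resize(im[1][150:290,200:370],(400,329),interpolation=cv2.INTER_CUBIC)
C_=cv2.resize(im[2],(400,300)); C_=np.vstack([C_,np.zeros((29,400,3),np.uint8)])
cv2.imwrite('pics/c7.png',np.hstack([B,C_])[:,:,::-1])
E
```

```text
[True, True, True]
28.3167 [ 0.24  0.45 -1.25  2.38  1.63  0.88 -0.56]
29.3083 [-0.3  0.2  0.5] [ 0.09  0.8  -1.12  2.42  1.96  1.15 -0.79]
[ 0.5 -0.7  0.4]
[-0.6 -0.5  0.2] [532.44517629 162.44272812 119.83498583] [532.55875164 162.31769489 119.97724447] 30.65
```

View pics/c7.png

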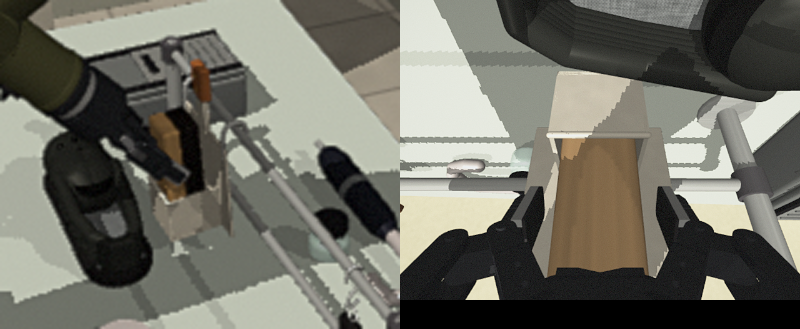

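Run:
```python
from plan2 import *
z=zt(50);q=quat(n,z)
grip(40); print(read_opening(),read_wrist_force().round(1),read_torque().round(2))
p=gp+A*z
for h in(5,15,30,45,60,75,95): 
    movel(p+[0,0,h],70 if h<30 else 110); print(h,read_wrist_force().round(1),read_opening())
movel(p+[-60,0,190],200); sleep(.1); print(read_wrist_force().round(1),read_ee_pos(),read_t(),read_qpos().round(2))
f=lambda k:None if k is None else k.round(2).tolist()
for psi in(-20,0,20,60,80,100,120,140,160,180,200,220,240): print(psi,f(ik(*final(50,psi,-1))),f(ik(*final(50,psi,1))))
im=[shot(c,c+'8.png')[0] for c in('scene','side','wrist')]
B=cv2.resize(im[1][100:290,200:370],(400,447),interpolation=cv2.INTER_CUBIC)
A_=cv2.resize(im[0][60:250,300:470],(400,447),interpolation=cv2.INTER_CUBIC)
cv2.imwrite('pics/c8.png',np.hstack([B,A_])[:,:,::-1])
```

```text
49.33765559939327 [-0.8 -1.2  3.8] [-0.12  0.48 -0.06]
5 [-0.   1.4 -1.7] 48.95671496969768
15 [-0.1 -0.2 -1.7] 49.58780630175994
30 [-0.5 -0.7 -1.4] 48.98051126651196
45 [-0.3  0.6 -1.4] 49.21757824830672
60 [-0.6  0.2 -2.3] 49.32035529020164
75 [-0.7  0.  -2.3] 49.46945465367678
95 [ 0.3 -0.8 -1.3] 49.473838380758465
[ 0.  -0.2 -1.7] [472.67448022 161.63254178 308.50624732] 33.925 [ 0.16  0.5  -1.23  2.43  1.69  0.96 -0.67]
-20 [-0.1, 1.06, -0.62, 1.31, -0.14, 1.44, -2.46] [0.06, 1.22, -1.11, 1.3, 0.22, 1.48, 0.33]
0 [-0.24, 1.13, -0.62, 1.12, 0.0, 1.7, -2.32] [-0.13, 1.22, -0.98, 1.11, 0.23, 1.74, 0.6]
20 [-0.49, 1.12, -0.27, 1.01, -0.04, 1.86, -1.94] [-0.29, 1.23, -0.9, 0.99, 0.33, 1.94, 0.85]
60 [-0.62, 1.14, -0.53, 1.04, 0.47, 1.96, -1.65] [-0.51, 1.21, -0.88, 1.04, 0.66, 2.08, 1.31]
80 [-0.67, 1.1, -0.63, 1.2, 0.69, 1.91, -1.54] [-0.57, 1.18, -0.93, 1.19, 0.84, 2.05, 1.46]
100 [-0.69, 1.06, -0.72, 1.41, 0.88, 1.83, -1.46] [-0.61, 1.13, -0.94, 1.41, 0.98, 1.97, 1.59]
120 [-0.7, 1.02, -0.82, 1.66, 1.07, 1.76, -1.41] [-0.65, 1.07, -0.95, 1.65, 1.12, 1.86, 1.68]
140 [-0.69, 0.98, -0.91, 1.92, 1.26, 1.69, -1.39] [-0.67, 0.99, -0.94, 1.92, 1.27, 1.72, 1.74]
160 [-0.66, 0.96, -0.98, 2.18, 1.48, 1.64, -1.38] [-0.69, 0.92, -0.9, 2.18, 1.47, 1.57, 1.76]
180 [-0.6, 0.94, -1.01, 2.43, 1.73, 1.6, -1.34] [-0.7, 0.86, -0.82, 2.44, 1.77, 1.44, 1.75]
200 None None
220 None None
240 [0.19, 0.99, -1.14, 2.55, 2.73, 0.87, -0.42] None
```

Run:
```python
from plan2 import *
P1,q=final(50,120,1,h=90)
up=P1+[0,0,170]
k=ik(up,q);print(k)
move_to(up,q); print(read_t(),read_wrist_force().round(1),read_opening())
movel(P1,120,q); sleep(.3)
print(read_ee_pos(),P1,read_t(),read_wrist_force().round(1),read_opening())
im=[shot(c,c+'9.png')[0] for c in('scene','side','wrist')]
def crop(i,u,v,w,h,W,H): return cv2.resize(i[v:v+h,u:u+w],(W,H),interpolation=cv2.INTER_CUBIC)
A_=crop(im[0],310,70,190,180,400,379);B=crop(im[1],190,110,190,180,400,379)
C_=np.hstack([cv2.resize(im[2],(293,220)),crop(im[1],200,130,120,60,440,220),np.zeros((220,67,3),np.uint8)])
cv2.imwrite('pics/c9.png',np.vstack([np.hstack([A_,B]),C_])[:,:,::-1])
toe2=toe+[0,0,113]; e=np.array([np.cos(2*np.pi/3),np.sin(2*np.pi/3),0]);by=np.cross(e,[0,0,-1])
cor=[toe2+a*75*e+b*25*by+[0,0,cz] for a in(-1,1) for b in(-1,1) for cz in(23,-23)]
import pickle
for c in('scene','side'): print(c,proj(camera_params(c),cor).round(0).tolist())
```

```text
[-0.61169333  0.8512783  -1.04225104  1.52132838  1.03643529  2.04931659
  1.90574886]
36.275 [ 1.1 -0.1 -2.9] 49.020321480569336
[439.55865679 321.12743214 197.32366992] [439.51137777 321.04247096 197.07261064] 38.1417 [-0.3  0.3 -1.6] 49.34672553898202
scene [[418.0, 140.0], [415.0, 155.0], [399.0, 131.0], [397.0, 147.0], [450.0, 108.0], [446.0, 123.0], [432.0, 101.0], [429.0, 116.0]]
side [[251.0, 174.0], [253.0, 188.0], [239.0, 182.0], [240.0, 196.0], [215.0, 158.0], [217.0, 171.0], [202.0, 165.0], [204.0, 178.0]]
```

View pics/c9.png

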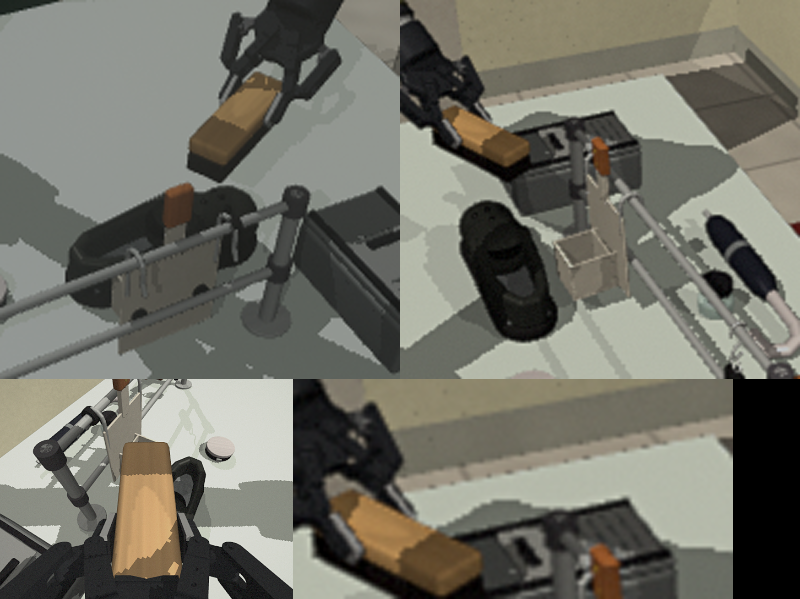

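Run:
```python
from plan2 import *
from scipy.optimize import least_squares
Ps={c:camera_params(c) for c in('scene','side','wrist')}
e=np.array([np.cos(2*np.pi/3),np.sin(2*np.pi/3),0]);by=np.cross(e,[0,0,-1]);c0=toe+[0,0,113]
B=np.c_[[0,0,-1],by,e]
# brush frame relative to mid: x bristle, y, z
obs=[('scene',-1,-1,-1,(420.7,142)),('scene',-1,1,-1,(399.3,135)),('scene',-1,-1,1,(418,155.5)),('scene',-1,1,1,(400,150)),('scene',1,1,-1,(432.6,104)),
('side',-1,-1,-1,(251.5,176)),('side',-1,1,-1,(238.7,183.5)),('side',1,-1,-1,(211.5,160.3)),('wrist',-1,0,0,0)][:-1]
def pt(p,a,b,x): return c0+p[:3]+R.from_rotvec(p[3:]).apply(B@np.array([23*x,25*b if x<0 else 23*b,75*a]))
w=[(266,140),(371,144)]
pr=[proj(Ps['wrist'],pt(np.zeros(6),-1,b,-1))[0] for b in(-1,1)];print('wrist pred',np.round(pr,0).tolist())
bs=[-1,1] if pr[0][0]<pr[1][0] else [1,-1]
obs+=[('wrist',-1,b,-1,u) for b,u in zip(bs,w)]
f=lambda p:np.concatenate([(proj(Ps[c],pt(p,a,b,x))[0]-u)*(.4 if c=='wrist' else 1) for c,a,b,x,u in obs]+[p[:3]/10,p[3:]/.1])
r=least_squares(f,np.zeros(6),x_scale=[5,5,5,.05,.05,.05]);print(r.x.round(3),r.fun[:-6].reshape(-1,2).round(1).tolist())
print('bristle dir',(R.from_rotvec(r.x[3:]).apply([0,0,-1])).round(3),'length dir dz',R.from_rotvec(r.x[3:]).apply(e)[2].round(3))
```

```text
wrist pred [[271.0, 125.0], [378.0, 125.0]]
[-0.127  4.224 -8.065  0.027 -0.058  0.028] [[-0.9, -0.9], [1.4, -0.8], [-0.7, 1.1], [0.3, 0.3], [-1.6, -0.6], [-0.6, -0.8], [0.1, 0.2], [2.2, -0.6], [0.3, 0.6], [-0.3, 0.0]]
bristle dir [ 0.057  0.028 -0.998] length dir dz -0.006
```

Run:
```python
from plan2 import *
p=read_ee_pos(); P1,q=final(50,120,1,h=96.5)
movel(P1-[0,2,0],40,q); sleep(.6)
print(read_ee_pos(),P1,read_wrist_force().round(1),read_opening(),abs(read_joint_vel()).max(),read_t())
shot('scene');shot('side')
for c in('scene','side'):
    o=outline_of(c,'caddy')[:1]+outline_of(c,'clog')[:1]; print(c,[(x['confidence'],x['rect']) for x in o])
finish_job()
```

```text
[439.51985232 319.05616418 203.55194129] [439.51137777 321.04247096 203.57261064] [ 0.2  0.6 -1.6] 49.442391166007674 0.0015079674258914374 39.2083
scene [(0.64, [363.9, 157.3, 423.1, 238.0]), (0.62, [338.3, 158.1, 434.9, 213.7])]
side [(0.82, [263.4, 173.1, 300.1, 251.2]), (0.61, [219.1, 201.0, 262.7, 273.0])]
the job is handed in; nothing more can be done
```

I hooked the caddy over the upper bar near its middle, slid it to the rubber ring and let go. Then I drew the brush out, turned it level with the bristles down, and handed the job in at 39.2 s while holding it over the clog's toe. No verdict was reported.

- **Caddy:** It stopped moving along the bar while the push rose to about 12 N, so it is firmly against the ring. Pictures after the release and after the brush was out show it still hanging there.
- **Brush:** The arm was still at hand-in. The wrist force was about 1.6 N, which matches the brush's weight, and the gripper stood at 49.4 mm.
- **Height above the toe:** My camera fit put the brush about 8 mm lower than the arm's pose implied, so I raised it 6.5 mm. By the fit the bristles are about 88 mm above the toe; by the arm's pose alone, about 96 mm. Both are within 80 to 100 mm.
- **Level:** The fit showed the brush level along its length to within about 0.5°. It also suggested a sideways tilt of about 3.6°, which I took for noise because the brush sides lie flat against the finger pads. I did not correct or recheck it.
- **Other things on the shelf:** The clog's outline at the end matched the start to within about 5 px. In the pictures I looked at, nothing else on the shelf had moved, and no unexpected contact force showed up. I did not measure the other objects again at the end.

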